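Seat a crock's stopper in a ratchet hand press and release the press

ROBOT

A 6-joint arm with a two-finger parallel gripper is mounted at the origin on a cart in front of the work surface, level with it; the furniture and walls round the work are solid. World frame = base frame: x ahead of the robot, y to its left, z up, the work surface at z = 0. Lengths are in m, angles in degrees, forces in N, time in s.
With the tool pointing down it reaches from about 0.35 to 0.875 m from the base axis. Payload 4.2 kg.
Tool frame: the origin (TCP) lies between the finger pads; the fingertips stand 19 mm ahead of it and the grasp point (between the pads) is the TCP; z points along the fingers, y is the line along which they close (so a half turn about z gives the same grasp; the last joint's range is limited). The gripper opens to 87 mm and grips with 3 to 60 N. Pads are 19 mm wide; open, the fingers measure 117 mm over their backs; the gripper's body (75 mm by 190 mm) begins 51 mm behind the grasp point.
Start: joints at [83.858, 22.042, 0.453, 0, -68.411, -14.817], TCP at [0.224, 0.584, 0.217] pointing down, gripper open.
Joint ranges: [-179.83, 179.83], [-69.29, 118.12], [-61.27, 80.66], [-181.25, 117.63], [-171.15, -9.14], [-177.46, 177.46]. Speed limits (degrees/s): [159.86, 159.86, 180, 180, 180, 180].

INTERFACE

Orientations are given as a 3x3 rotation matrix whose columns are the frame's x, y, z axes.
In Python, from station import r gives the robot as it stands.
- The arm moves only by the tool drive_tool, never from a script. Its argument "steps" is one flat list of numbers, 7 for each row, row after row: the turn, a rotation vector about the tool's x, y, z in rad, then the shift along the tool's x, y, z in m, then the opening, from 0 (shut) to 1 (fully open). A call has 1 to 10 rows; each row shifts and turns the commanded pose from where the row before left it, along the tool's axes as they then stand; what a row does not reach is not made up. A row lasts 1/12 s, in which the tool goes at most 41.7 mm and 7.16 degrees, less where a joint would pass 70% of its speed; a pose out of reach is approached as far as the arm can. A call is refused whole if a number of a shift passes 0.0417 or a number of a turn 0.125, either way. A call with a gripper value outside its range is refused whole. The fingers move at their own pace and stop on an object; the grip force is fixed at half the most. Time passes only in rows, so rows that do not move let the fingers close. It gives the time, the measured TCP pose, the force, the opening and the grip force at its end, in the units of the state.
- r.sense(): the state, without advancing time (a new reading comes with each control period).
- r.capture(name): name is "side" or "top"; returns the picture (384x512x3 uint8, blue, green, red); there is no depth.
- r.camera_params(name): a dict with "camera_matrix" (3x3 intrinsics, pixels), "k1" (the pictures are not rectified: a ray, as slopes to the right and down, at radius r is drawn at 1 + k1 r^2 times it, then the intrinsics apply), "extrinsics" (4x4, takes a point from world to camera coordinates). Camera axes: x right, y down, z forward; pixel columns grow to the right and rows downward; lengths in m; the calibration is good to about 2 mm. A picture is of the moment at which its call begins. camera_params takes no time and is no camera call.
- r.finish_job(): hands the job in; it is judged then, once.
The state is a dict: "time_s": time; "joints": joint angles; "joint_velocities": joint speeds; "effort": joint torques, N m; "tcp_pos": TCP position; "ee_rot": TCP orientation; "wrist_force": force on the tool from outside, world axes, zero at the start; "moment": the same for the moment, N m; "gripper_width": opening from 0.0 (shut) to 1.0 (fully open); "gripper_force": force on a finger pad.
Only numpy, scipy, OpenCV 4.12 (cv2) and the standard library are available. Lean on these libraries where they do the work, as an engineer would, in place of code of your own. Each camera call takes 0.05 s, during which the arm holds its last target. There are 200 camera calls.

TASK

Squeeze the red upper handle of the hand press down until the stopper's head sits fully on the rim of the crock, without forcing it any further, then take your hand off and let the ratchet hold the press closed by itself for a good second. Then press the handle sideways, away from the toothed bar, so that it lets go and springs fully open, and leave the crock stoppered. Do not disturb the tin, the spice jar and the garlic beside the press.

Things in the scene. Friction and masses are not known exactly. Their poses are not given: they have to be found in the camera images.
- press: Hand press, fixed: wooden board 240 x 120 x 20 mm with two handles hinged at the far end like a nutcracker. Origin on the worktop; the board runs from x = -100 to 140 mm. x points to the hinge end, away from the grips, y to the toothed bar's side, z up. Hinge pin along y at x = 100, z = 122 mm. Fixed lower handle: top at z = 39 mm. A white crock (blue band) stands in it at x = 25 mm
- bar_top (a point): Top of the toothed bar, a fixed upright steel strip beside the upper handle (24 mm along x, 6 mm thick, inner face 15 mm from the handle's mid line, height 164 mm). A spring pawl on the handle clicks under its teeth on the way down and holds the handle when let go; it may first rise by up to 12 mm at the grip
- handle: Moving upper handle, smooth (friction about 0.35), side-hinged on the arm of the press 100 mm from the pin: its origin; x points along it to the pin, y to the toothed bar's side. A rubber pad on the arm, 75 mm from the pin, presses the stopper. Pushing the grip down takes 5 to 7 N (spring), 9 to 16 N while the stopper moves, 3 N more per mm once it is home. Over 26 N, any way, the crock cracks
- grip (a point): Middle of the top of the red grip (72 mm long, 26 wide, 18 thick), 225 mm from the hinge pin; axes as handle. 0.197 m high open, 0.11 to 0.17 m closed. To release, push the grip's side along -y of the press: it gives 1.3 N per mm, leaves the teeth after 3 to 7 mm, stops at 9 mm; kept there it springs up, damped, by up to 75 mm, unless a hand above or pressing hard stops it: then lift along
- lever (a joint): Closing angle of the upper handle: 0 fully open (the grip end 0.30 rad above level), grows as it closes, at most 0.42 rad. The first tooth holds at about 0.11 rad, then one every 0.048 rad up to 0.35; let go sideways below 0.09 and it stays free. The stopper comes home between about 0.15 and 0.36 rad: the crock stands on a screw-set table whose height differs by up to 14 mm
- stopper (a joint): How far the cork stopper has gone into the crock, in m: 0 to 0.002 at the start, 0.008 when its head sits on the rim. The head is 46 mm across and 10 mm thick. It moves stiffly and stays where it is left
- tin_mid (a point): Low food tin, 86 mm across, 40 mm high, standing loose on the toothed bar's side of the press; the point is its centre
- spice_mid (a point): Spice jar with a dark cap, 44 mm across, 105 mm high, standing loose on the other side of the press; the point is its centre
- bulb_mid (a point): Garlic bulb, about 60 mm, lying loose on the spice jar's side, nearer to the grip; the point is its centre

How it is judged:
By the outcome, as a careful person would: the job done as asked, in the order asked, and still so for the second after the job is handed in, with the robot touching nothing.
It also fails if it takes over 50 s, if anything falls off the work surface, if the arm or the gripper's body presses on something with over 40 N, if the wrist force passes 120 N, or if a joint passes its speed limit or range.

## Working session

There is one attempt and no reset: what is moved stays moved. The work goes in short steps, Python scripts to look and compute and a tool call to move; the robot and the scene stay as the last step left them, time stands still between calls to the robot, and variables do not carry over. Pictures are saved under pics/ and viewed, at most 13 in all, crops included, and the job is handed in when it is done.

Besides the shell and the picture viewer there is one more tool, called as a command line: name --argument value ..., lists and objects as JSON in quotes. drive_tool: Moves the arm, as the interface text tells. Its arguments: {"type":"object","properties":{"steps":{"type":"array"}},"required":["steps"]}

```bash
mkdir -p pics; ls
python3 - <<'E'
from station import r
import cv2,numpy as np
for n in("side","top"):
    im=r.capture(n);cv2.imwrite(f"pics/{n}0.png",im)
    p=r.camera_params(n);print(n,p["camera_matrix"],p["k1"],np.round(p["extrinsics"],4))
s=r.sense();print(s)
E
```

```text
pics
side [[474.54233945   0.         255.68368906]
 [  0.         474.54233945 185.50828104]
 [  0.           0.           1.        ]] -0.08929553104213216 [[ 0.9063 -0.4219 -0.0258 -0.5093]
 [-0.1968 -0.367  -0.9091  0.2267]
 [ 0.3741  0.829  -0.4157  0.9275]
 [ 0.      0.      0.      1.    ]]
top [[397.19869313   0.         257.28945357]
 [  0.         397.19869313 190.90194871]
 [  0.           0.           1.        ]] -0.004404960414309337 [[-0.01   -0.9998  0.0143  0.0188]
 [-0.9981  0.0091 -0.0609  0.587 ]
 [ 0.0608 -0.0149 -0.998   0.9643]
 [ 0.      0.      0.      1.    ]]
{'time_s': 0.1, 'joints': array([ 8.38603413e+01,  2.20847152e+01,  3.89069196e-01, -2.55314126e-02,
       -6.84128854e+01, -1.48181027e+01]), 'joint_velocities': array([-0.00930776,  0.02389592,  0.18358523,  0.11415508, -0.0289064 ,
        0.0498642 ]), 'effort': array([ 3.31456658e-05, -3.91687524e+01,  1.87937450e+01,  4.23181459e+00,
        1.34889671e-02, -7.16981094e-05]), 'tcp_pos': array([0.22332114, 0.58315234, 0.21609572]), 'ee_rot': array([[ 9.33785595e-01, -3.57832481e-01, -6.14563690e-04],
       [-3.57832999e-01, -9.33783788e-01, -1.83901297e-03],
       [ 8.41889633e-05,  1.93715499e-03, -9.99998120e-01]]), 'wrist_force': array([0.17605864, 0.52441935, 0.01759825]), 'moment': array([ 0.03038547,  0.03068295, -0.02084794]), 'gripper_force': 0.0, 'gripper_width': 1.000158023192522}
```

View pics/side0.png

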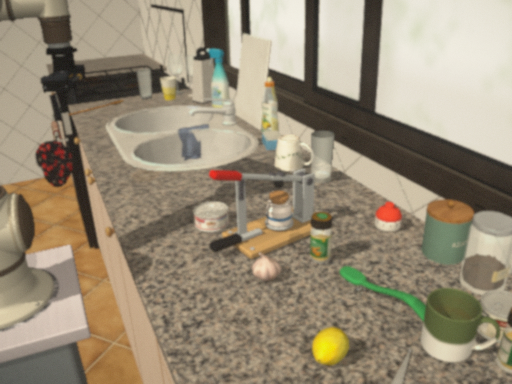

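View pics/top0.png

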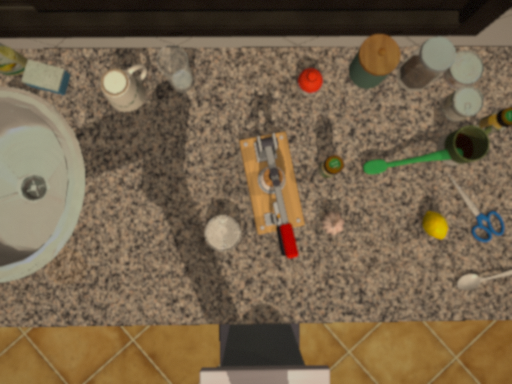

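The side view shows the press mid-picture, with the red grip at (225,175) and the toothed bar at (240,205). The top view shows the grip at (289,240), the hinge end at (265,145), the tin at (222,232), the spice jar at (333,165) and the garlic at (334,226).

```bash
cat > h.py <<'E'
from station import r
import cv2,numpy as np
def ray(n,uv):
    p=r.camera_params(n);K=p["camera_matrix"];E=p["extrinsics"]
    d=(np.array(uv,float)-K[:2,2])/[K[0,0],K[1,1]];u=d.copy()
    for _ in range(20):u=d/(1+p["k1"]*(u@u))
    R=E[:3,:3];return -R.T@E[:3,3],R.T@np.r_[u,1]
def plane(n,uv,z):
    c,d=ray(n,uv);return c+d*(z-c[2])/d[2]
def proj(n,X):
    p=r.camera_params(n);K=p["camera_matrix"];E=p["extrinsics"]
    c=E[:3,:3]@X+E[:3,3];u=c[:2]/c[2];u=u*(1+p["k1"]*(u@u));return K[:2,:2]@u+K[:2,2]
def two(a,b):
    c1,d1=ray("side",a);c2,d2=ray("top",b)
    t=np.linalg.lstsq(np.c_[d1,-d2],c2-c1,rcond=None)[0]
    p,q=c1+d1*t[0],c2+d2*t[1];return (p+q)/2,np.linalg.norm(p-q)
def red(n,im):
    h=cv2.cvtColor(im,cv2.COLOR_BGR2HSV)
    m=(((h[...,0]<6)|(h[...,0]>174))&(h[...,1]>150)&(h[...,2]>80)).astype(np.uint8)
    w=np.zeros_like(m)
    if n=="top":w[205:270,265:315]=1
    else:w[150:240,195:260]=1
    return m*w
E
python3 - <<'E'
from h import *
ims={n:cv2.imread(f"pics/{n}0.png") for n in("side","top")}
c={}
for n in ims:
    m=red(n,ims[n]);q=cv2.findContours(m,0,2)[0];k=max(q,key=cv2.contourArea)
    b=cv2.boxPoints(cv2.minAreaRect(k));M=cv2.moments(k);c[n]=(M["m10"]/M["m00"],M["m01"]/M["m00"]);print(n,c[n],b.round(1).tolist(),m.sum())
    if n=="top":print([plane(n,x,.195).round(4).tolist() for x in b],plane(n,c[n],.197))
print(two(c["side"],c["top"]))
# board
h=cv2.cvtColor(ims["top"],cv2.COLOR_BGR2HSV)
m=((h[...,0]>8)&(h[...,0]<25)&(h[...,1]>100)&(h[...,2]>110)).astype(np.uint8);w=np.zeros_like(m);w[120:250,230:310]=1
m=cv2.morphologyEx(m*w,cv2.MORPH_OPEN,np.ones((3,3)))
pts=cv2.findNonZero(m);rc=cv2.minAreaRect(pts);b=cv2.boxPoints(rc)
print("board",b.round(1).tolist(),[plane("top",x,.02).round(4).tolist() for x in b],plane("top",rc[0],.02))
A=cv2.resize(ims["top"][115:265,195:355],None,fx=5,fy=4*1.25/1.25*1.0,interpolation=2);cv2.imwrite("pics/t1.png",cv2.resize(ims["top"][120:265,195:355],None,fx=4,fy=4,interpolation=2))
cv2.imwrite("pics/s1.png",cv2.resize(ims["side"][155:290,185:345],None,fx=4,fy=4,interpolation=2))
E
```

```text
side (224.5112016293279, 174.7162253903598) [[209.0, 170.0], [240.0, 170.0], [240.0, 179.0], [209.0, 179.0]] 282
top (288.6202046035806, 240.94416027280474) [[278.8999938964844, 224.60000610351562], [291.79998779296875, 222.0], [298.70001220703125, 256.70001220703125], [285.79998779296875, 259.20001220703125]] 433
[[0.5078, -0.0272, 0.195], [0.5128, -0.0533, 0.195], [0.4433, -0.0661, 0.195], [0.4385, -0.0401, 0.195]] [ 0.47502339 -0.04607538  0.197     ]
(array([ 0.4743659 , -0.04662255,  0.1901939 ]), np.float64(0.00045312230480720116))
board [[237.3000030517578, 139.0], [286.0, 129.10000610351562], [305.70001220703125, 225.8000030517578], [257.0, 235.6999969482422]] [[0.7167, 0.0617, 0.02], [0.7408, -0.0599, 0.02], [0.5001, -0.1049, 0.02], [0.4771, 0.0151, 0.02]] [ 0.60781869 -0.02207081  0.02      ]
```

View pics/t1.png

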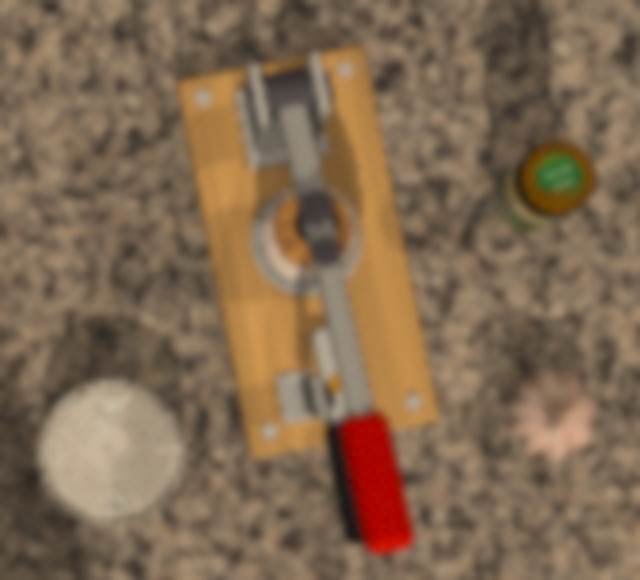

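View pics/s1.png

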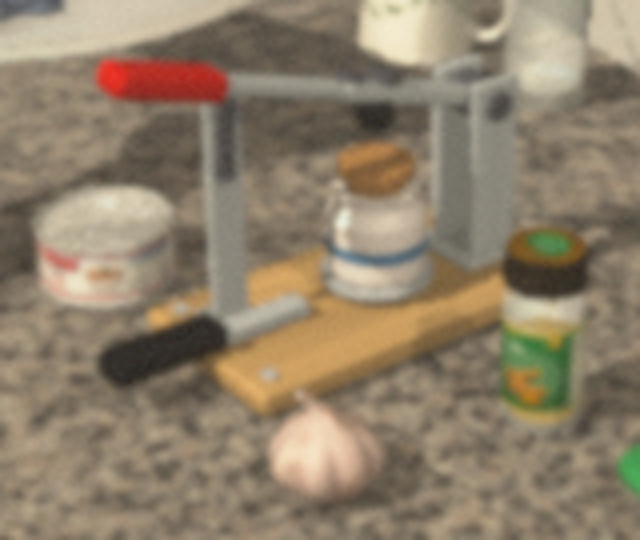

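The board and grip agree: yaw is about 10.5°, the pin is at about (0.687, -0.0075), and the grip is 215 mm from the pin horizontally at z 0.19–0.197. Next I turn the tool into line, lift it and shut the fingers.

drive_tool --steps '[0,0,-0.11,0,0,-0.01,0,0,0,-0.11,0,0,-0.01,0,0,0,-0.11,0,0,-0.01,0,0,0,-0.11,0,0,-0.01,0,0,0,-0.11,0,0,-0.01,0]'

```text
time_s: 0.52
tcp_pos: [0.2234, 0.5833, 0.2668]
ee_rot: [[0.982, 0.188, -0.0], [0.188, -0.982, -0.001], [-0.001, 0.001, -1.0]]
wrist_force: [-0.1, 0.9, 0.6]
gripper_width: 0.709
gripper_force: 0.0
```

drive_tool --steps '[0,0,0,0.008,0.039,0,0,0,0,0,0.008,0.039,0,0,0,0,0,0.008,0.039,0,0,0,0,0,0.008,0.039,0,0,0,0,0,0.008,0.039,0,0,0,0,0,0.008,0.039,0,0,0,0,0,0.008,0.039,0,0,0,0,0,0.008,0.039,0,0,0,0,0,0.008,0.039,0,0,0,0,0,0.008,0.039,0,0]'

```text
time_s: 1.35
tcp_pos: [0.3735, 0.2128, 0.2669]
ee_rot: [[0.983, 0.184, -0.0], [0.184, -0.983, 0.0], [-0.0, -0.0, -1.0]]
wrist_force: [1.6, 0.4, -0.2]
gripper_width: 0.016
gripper_force: 0.0
```

```bash
cat >> h.py <<'E'
a=np.deg2rad(10.5);X=np.array([np.cos(a),np.sin(a),0]);Y=np.array([-np.sin(a),np.cos(a),0]);PIN=np.array([.6866,-.0075,.122])
def loc(p): d=np.asarray(p)-PIN;return np.round([-(d@X)*1000,d@Y*1000,p[2]*1000],1) # mm: toward grip, bar side, height
E
python3 - <<'E'
from h import *
s=r.sense();p=s["tcp_pos"];print(s["time_s"],p,s["ee_rot"].round(3).tolist(),s["wrist_force"],s["gripper_width"],loc(p))
g=np.array([.475,-.046,p[2]]);print("tool delta to grip",s["ee_rot"].T@(g-p))
im=cv2.imread("pics/side0.png")
# vertical profile through crock axis: image v for heights on axis
ax=PIN-X*.075
for z in (.06,.09,.1,.105,.11,.115,.12): print(z,proj("side",np.r_[ax[:2],z]).round(1))
h=cv2.cvtColor(im,cv2.COLOR_BGR2HSV);m=((h[...,0]>6)&(h[...,0]<20)&(h[...,1]>110)).astype(np.uint8);m[:185]=0;m[206:]=0;m[:,:262]=0;m[:,295:]=0
k=max(cv2.findContours(m,0,2)[0],key=cv2.contourArea);print(cv2.boundingRect(k),cv2.contourArea(k))
for v in range(188,212):print(v,im[v,276:283].mean(0).astype(int))
for n,uv,z in(("top",(222,232),.04),("top",(333.5,164.5),.105),("top",(334,226),.04)):print(loc(plane(n,uv,z)))
b=(220/4+185,100/4+155);print("bar top side",plane("side",b,.164),loc(plane("side",b,.164)))
E
```

```text
1.35 [0.37352771 0.21283286 0.26694257] [[0.983, 0.184, -0.0], [0.184, -0.983, 0.0], [-0.0, -0.0, -1.0]] [ 1.59977698  0.36647513 -0.19797027] 0.015755250911405092 [267.7 273.7 266.9]
tool delta to grip [ 5.21724847e-02  2.73073446e-01 -3.27020696e-05]
0.06 [278.5 210.8]
0.09 [278.4 199.3]
0.1 [278.4 195.4]
0.105 [278.3 193.5]
0.11 [278.3 191.5]
0.115 [278.3 189.6]
0.12 [278.3 187.6]
(270, 190, 18, 14) 169.5
188 [63 74 81]
189 [70 85 97]
190 [ 75 102 128]
191 [ 76 119 161]
192 [ 77 127 176]
193 [ 74 125 173]
194 [ 70 116 160]
195 [ 62 101 139]
196 [ 59  95 131]
197 [ 61  98 134]
198 [ 63 103 142]
199 [ 64 105 146]
200 [ 64 104 143]
201 [ 61  98 136]
202 [ 60  95 128]
203 [ 71 101 129]
204 [ 97 122 143]
205 [123 142 159]
206 [134 152 167]
207 [142 162 177]
208 [154 176 191]
209 [165 187 204]
210 [169 193 210]
211 [170 193 210]
[176. 141.  40.]
[  73.2 -140.5  105. ]
[ 213.8 -126.2   40. ]
bar top side [ 0.51438062 -0.03197977  0.164     ] [173.8   7.3 164. ]
```

drive_tool --steps '[0,0,0,0.0075,0.039,0,0,0,0,0,0.0075,0.039,0,0,0,0,0,0.0075,0.039,0,0,0,0,0,0.0075,0.039,0,0,0,0,0,0.0075,0.039,0,0,0,0,0,0.0075,0.039,0,0,0,0,0,0.0072,0.039,0,0,0,0,0,0,0,0.02,0,0,0,0,0,0,0.02,0,0,0,0,0,0,0,0]'

```text
time_s: 2.18
tcp_pos: [0.472, -0.0451, 0.2228]
ee_rot: [[0.984, 0.18, -0.009], [0.18, -0.984, -0.0], [-0.009, -0.001, -1.0]]
wrist_force: [-0.5, 0.2, -0.2]
gripper_width: 0.008
gripper_force: 0.0
```

drive_tool --steps '[0,0,0,0,0,0.004,0,0,0,0,0,0,0.004,0,0,0,0,0,0,0.004,0,0,0,0,0,0,0,0,0,0,0,0,0,0,0]'

```text
time_s: 2.6
tcp_pos: [0.4751, -0.0435, 0.2155]
ee_rot: [[0.983, 0.184, 0.001], [0.184, -0.983, 0.0], [0.001, 0.0, -1.0]]
wrist_force: [0.6, -0.1, 0.6]
gripper_width: 0.006
gripper_force: 0.0
```

Run:
```python
from h import *
s=r.sense();print(loc(s["tcp_pos"]),s["wrist_force"],s["moment"])
cv2.imwrite("pics/t2.png",cv2.resize(r.capture("top")[150:290,215:355],None,fx=4,fy=4,interpolation=2))
cv2.imwrite("pics/s2.png",cv2.resize(r.capture("side")[135:270,185:325],None,fx=4,fy=4,interpolation=2))
```

```text
[214.5   3.2 215.5] [ 0.58808685 -0.0861786   0.56830085] [-0.05690135  0.00820998 -0.00816714]
```

View pics/s2.png

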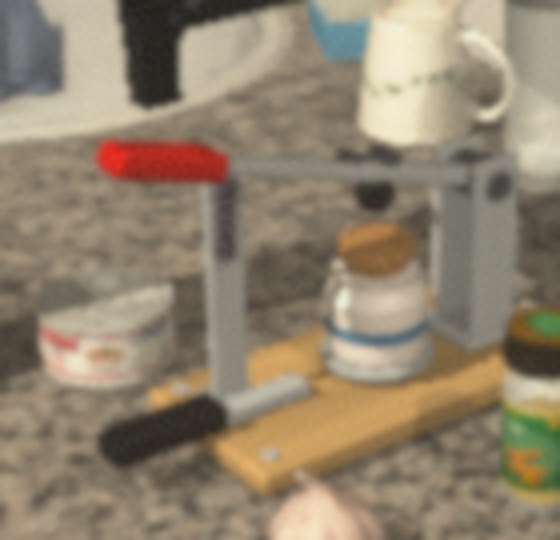

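The side crop shows the shut fingertips ending near (155,105), with the grip top at about (165,145). That gap looks larger than expected, so I check by projection.

Run:
```python
from h import *
def c(p):return ((proj("side",np.array(p))-[185,135])*4).round(0)
s=r.sense();t=s["tcp_pos"];print("tip",c(t-[0,0,.019]),"tcp",c(t),"griptop",c([.475,-.046,.197]),"front end",c(np.r_[([.475,-.046]-.036*X[:2]),.19]))
```

```text
tip [157. 145.] tcp [155. 111.] griptop [158. 146.] front end [100. 176.]
```

View pics/t2.png

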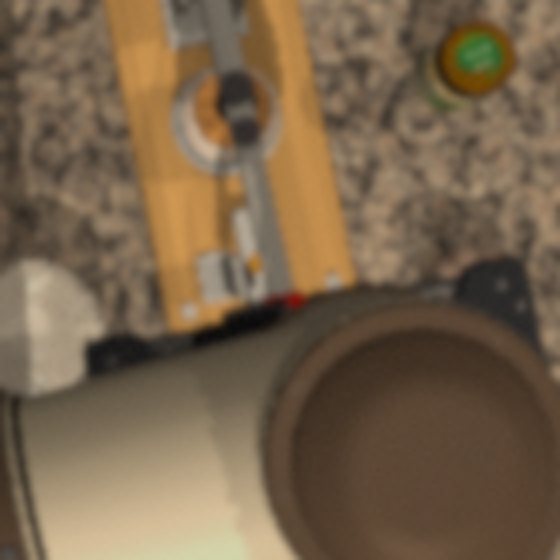

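The top crop shows the gripper centred over the grip, with tin and garlic clear. The force will show where contact is. I go down slowly.

drive_tool --steps '[0,0,0,0,0.003,0,0,0,0,0,0,0,0.002,0,0,0,0,0,0,0.002,0,0,0,0,0,0,0,0]'

```text
time_s: 3.03
tcp_pos: [0.4752, -0.047, 0.2106]
ee_rot: [[0.983, 0.183, -0.001], [0.183, -0.983, -0.0], [-0.001, -0.0, -1.0]]
wrist_force: [0.2, 0.4, 0.1]
gripper_width: 0.001
gripper_force: 0.0
```

drive_tool --steps '[0,0,0,0,0,0.002,0,0,0,0,0,0,0.002,0,0,0,0,0,0,0,0]'

```text
time_s: 3.28
tcp_pos: [0.4752, -0.0469, 0.2065]
ee_rot: [[0.983, 0.183, -0.001], [0.183, -0.983, -0.0], [-0.001, -0.0, -1.0]]
wrist_force: [-0.7, 0.3, -0.1]
gripper_width: 0.004
gripper_force: 0.0
```

drive_tool --steps '[0,0,0,0,0,0.002,0,0,0,0,0,0,0.002,0,0,0,0,0,0,0,0]'

```text
time_s: 3.53
tcp_pos: [0.4752, -0.0469, 0.2025]
ee_rot: [[0.983, 0.183, -0.001], [0.183, -0.983, -0.0], [-0.001, -0.0, -1.0]]
wrist_force: [-0.4, -0.2, 0.6]
gripper_width: 0.007
gripper_force: 0.0
```

Run:
```python
from h import *
s=r.sense();print(loc(s["tcp_pos"]),s["wrist_force"])
cv2.imwrite("pics/s3.png",cv2.resize(r.capture("side")[110:220,185:295],None,fx=5,fy=5,interpolation=2))
```

```text
[ 2.150e+02 -2.000e-01  2.025e+02] [-0.37252047 -0.19316041  0.60446127]
```

View pics/s3.png

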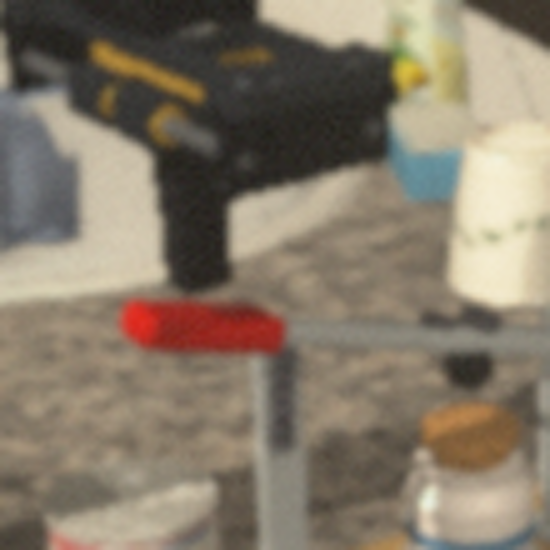

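The fingertips sit about 4 px (some 9 mm) above the grip, so they really end near the TCP, and only about 53 mm of finger shows below the body. I press 10 mm further out so the body clears the bar, and go down in small steps.

drive_tool --steps '[0,0,0,-0.005,0,0,0,0,0,0,-0.005,0,0,0,0,0,0,0,0,0.002,0,0,0,0,0,0,0.002,0,0,0,0,0,0,0,0]'

```text
time_s: 4.0
tcp_pos: [0.4656, -0.0488, 0.1992]
ee_rot: [[0.983, 0.183, 0.0], [0.183, -0.983, -0.0], [0.0, 0.0, -1.0]]
wrist_force: [-1.0, -0.8, 1.4]
gripper_width: 0.006
gripper_force: 0.5
```

drive_tool --steps '[0,0,0,0,0,0.002,0,0,0,0,0,0,0.001,0,0,0,0,0,0,0,0]'

```text
time_s: 4.25
tcp_pos: [0.466, -0.0488, 0.1963]
ee_rot: [[0.983, 0.183, 0.001], [0.183, -0.983, -0.0], [0.001, 0.0, -1.0]]
wrist_force: [-0.4, -0.5, 3.5]
gripper_width: 0.005
gripper_force: 1.9
```

drive_tool --steps '[0,0,0,0,0,0.002,0,0,0,0,0,0,0.001,0,0,0,0,0,0,0,0]'

```text
time_s: 4.5
tcp_pos: [0.4657, -0.0488, 0.193]
ee_rot: [[0.983, 0.183, 0.0], [0.183, -0.983, -0.0], [-0.0, 0.0, -1.0]]
wrist_force: [-0.6, -0.6, 3.4]
gripper_width: 0.005
gripper_force: 1.9
```

drive_tool --steps '[0,0,0,0,0,0.002,0,0,0,0,0,0,0.002,0,0,0,0,0,0,0.002,0,0,0,0,0,0,0.002,0]'

```text
time_s: 4.83
tcp_pos: [0.4657, -0.0488, 0.1852]
ee_rot: [[0.983, 0.183, 0.0], [0.183, -0.983, -0.0], [-0.0, 0.0, -1.0]]
wrist_force: [-1.0, -0.4, 5.6]
gripper_width: 0.005
gripper_force: 2.4
```

drive_tool --steps '[0,0,0,0,0,0.002,0,0,0,0,0,0,0.002,0,0,0,0,0,0,0.002,0,0,0,0,0,0,0.002,0]'

```text
time_s: 5.17
tcp_pos: [0.4656, -0.0488, 0.1772]
ee_rot: [[0.983, 0.183, -0.0], [0.183, -0.983, -0.0], [-0.0, 0.0, -1.0]]
wrist_force: [-1.1, -0.9, 6.4]
gripper_width: 0.003
gripper_force: 2.9
```

drive_tool --steps '[0,0,0,0,0,0.002,0,0,0,0,0,0,0.002,0,0,0,0,0,0,0.002,0]'

```text
time_s: 5.42
tcp_pos: [0.4655, -0.0489, 0.1712]
ee_rot: [[0.983, 0.183, -0.0], [0.183, -0.983, -0.0], [-0.0, 0.0, -1.0]]
wrist_force: [-1.6, -0.5, 4.8]
gripper_width: 0.007
gripper_force: 2.4
```

drive_tool --steps '[0,0,0,0,0,0.002,0,0,0,0,0,0,0.002,0,0,0,0,0,0,0.002,0]'

```text
time_s: 5.67
tcp_pos: [0.4652, -0.0489, 0.1652]
ee_rot: [[0.983, 0.183, -0.001], [0.183, -0.983, -0.0], [-0.001, 0.0, -1.0]]
wrist_force: [-1.6, -0.1, 6.9]
gripper_width: 0.005
gripper_force: 3.2
```

drive_tool --steps '[0,0,0,0,0,0.002,0,0,0,0,0,0,0.002,0,0,0,0,0,0,0.002,0]'

```text
time_s: 5.92
tcp_pos: [0.4652, -0.0489, 0.1592]
ee_rot: [[0.983, 0.183, -0.001], [0.183, -0.983, -0.0], [-0.001, 0.0, -1.0]]
wrist_force: [-1.6, -0.6, 6.3]
gripper_width: 0.006
gripper_force: 2.9
```

drive_tool --steps '[0,0,0,0,0,0.002,0,0,0,0,0,0,0.002,0]'

```text
time_s: 6.08
tcp_pos: [0.465, -0.0489, 0.1551]
ee_rot: [[0.983, 0.183, -0.001], [0.183, -0.983, -0.0], [-0.002, 0.0, -1.0]]
wrist_force: [-2.7, -0.4, 6.3]
gripper_width: 0.005
gripper_force: 3.1
```

drive_tool --steps '[0,0,0,0,0,0.002,0,0,0,0,0,0,0.002,0,0,0,0,0,0,0.002,0]'

```text
time_s: 6.33
tcp_pos: [0.4649, -0.0491, 0.1491]
ee_rot: [[0.983, 0.183, -0.002], [0.183, -0.983, -0.001], [-0.002, 0.0, -1.0]]
wrist_force: [-1.6, -0.8, 5.8]
gripper_width: 0.008
gripper_force: 3.0
```

drive_tool --steps '[0,0,0,0,0,0.002,0,0,0,0,0,0,0.002,0]'

```text
time_s: 6.5
tcp_pos: [0.4647, -0.049, 0.145]
ee_rot: [[0.983, 0.183, -0.002], [0.183, -0.983, -0.001], [-0.002, 0.0, -1.0]]
wrist_force: [-3.7, -1.1, 6.1]
gripper_width: 0.005
gripper_force: 3.2
```

drive_tool --steps '[0,0,0,0,0,0.002,0,0,0,0,0,0,0.002,0]'

```text
time_s: 6.67
tcp_pos: [0.4644, -0.0492, 0.1411]
ee_rot: [[0.983, 0.183, -0.003], [0.183, -0.983, -0.001], [-0.003, 0.0, -1.0]]
wrist_force: [-4.1, -1.1, 9.4]
gripper_width: 0.007
gripper_force: 4.6
```

drive_tool --steps '[0,0,0,0,0,0.002,0,0,0,0,0,0,0.002,0]'

```text
time_s: 6.83
tcp_pos: [0.4642, -0.0495, 0.1377]
ee_rot: [[0.983, 0.184, -0.003], [0.184, -0.983, -0.002], [-0.004, 0.001, -1.0]]
wrist_force: [-4.9, -1.1, 11.8]
gripper_width: 0.003
gripper_force: 5.9
```

drive_tool --steps '[0,0,0,0,0,0.002,0,0,0,0,0,0,0.002,0]'

```text
time_s: 7.0
tcp_pos: [0.4639, -0.0494, 0.1336]
ee_rot: [[0.983, 0.183, -0.004], [0.183, -0.983, -0.002], [-0.004, 0.001, -1.0]]
wrist_force: [-5.8, -1.6, 12.1]
gripper_width: 0.006
gripper_force: 6.3
```

drive_tool --steps '[0,0,0,0,0,0.002,0,0,0,0,0,0,0.002,0]'

```text
time_s: 7.17
tcp_pos: [0.4636, -0.0496, 0.1297]
ee_rot: [[0.983, 0.183, -0.005], [0.183, -0.983, -0.002], [-0.005, 0.001, -1.0]]
wrist_force: [-6.9, -2.0, 13.6]
gripper_width: 0.006
gripper_force: 6.8
```

drive_tool --steps '[0,0,0,-0.001,0,0.0015,0,0,0,0,-0.001,0,0.0015,0]'

```text
time_s: 7.33
tcp_pos: [0.4634, -0.0496, 0.1272]
ee_rot: [[0.983, 0.184, -0.0], [0.184, -0.983, -0.001], [-0.001, 0.001, -1.0]]
wrist_force: [-3.7, -1.0, 13.4]
gripper_width: 0.005
gripper_force: 6.5
```

drive_tool --steps '[0,0,0,-0.001,0,0.001,0,0,0,0,-0.001,0,0.001,0]'

```text
time_s: 7.5
tcp_pos: [0.4633, -0.0495, 0.1258]
ee_rot: [[0.983, 0.184, 0.004], [0.184, -0.983, -0.0], [0.004, 0.001, -1.0]]
wrist_force: [0.4, 1.1, 12.0]
gripper_width: 0.006
gripper_force: 6.0
```

drive_tool --steps '[0,0,0,0,0,0.001,0,0,0,0,0,0,0.001,0]'

```text
time_s: 7.67
tcp_pos: [0.4633, -0.0495, 0.1238]
ee_rot: [[0.983, 0.184, 0.004], [0.184, -0.983, -0.0], [0.004, 0.001, -1.0]]
wrist_force: [-1.5, -0.2, 12.8]
gripper_width: 0.006
gripper_force: 6.2
```

drive_tool --steps '[0,0,0,0,0,0.001,0,0,0,0,0,0,0.001,0]'

```text
time_s: 7.83
tcp_pos: [0.4632, -0.0495, 0.1219]
ee_rot: [[0.983, 0.184, 0.004], [0.184, -0.983, -0.0], [0.004, 0.001, -1.0]]
wrist_force: [-2.8, 0.4, 12.6]
gripper_width: 0.007
gripper_force: 6.6
```

drive_tool --steps '[0,0,0,0,0,0.001,0,0,0,0,0,0,0,0]'

```text
time_s: 8.0
tcp_pos: [0.4632, -0.0494, 0.1208]
ee_rot: [[0.983, 0.184, 0.004], [0.184, -0.983, -0.0], [0.003, 0.001, -1.0]]
wrist_force: [-2.2, -0.1, 13.0]
gripper_width: 0.005
gripper_force: 6.3
```

drive_tool --steps '[0,0,0,0,0,0.001,0,0,0,0,0,0,0,0]'

```text
time_s: 8.17
tcp_pos: [0.4632, -0.0495, 0.1199]
ee_rot: [[0.983, 0.184, 0.004], [0.184, -0.983, -0.0], [0.003, 0.001, -1.0]]
wrist_force: [-2.3, -1.1, 12.4]
gripper_width: 0.004
gripper_force: 6.6
```

drive_tool --steps '[0,0,0,0,0,0.001,0,0,0,0,0,0,0,0]'

```text
time_s: 8.33
tcp_pos: [0.4632, -0.0495, 0.1189]
ee_rot: [[0.983, 0.184, 0.004], [0.184, -0.983, -0.0], [0.003, 0.001, -1.0]]
wrist_force: [-2.0, -1.4, 14.0]
gripper_width: 0.003
gripper_force: 6.7
```

drive_tool --steps '[0,0,0,0,0,0.001,0,0,0,0,0,0,0,0]'

```text
time_s: 8.5
tcp_pos: [0.4632, -0.0496, 0.1179]
ee_rot: [[0.983, 0.184, 0.004], [0.184, -0.983, -0.0], [0.003, 0.001, -1.0]]
wrist_force: [-1.5, -0.8, 13.4]
gripper_width: 0.003
gripper_force: 6.5
```

drive_tool --steps '[0,0,0,0,0,0.001,0,0,0,0,0,0,0,0]'

```text
time_s: 8.67
tcp_pos: [0.4632, -0.0496, 0.117]
ee_rot: [[0.983, 0.184, 0.004], [0.184, -0.983, -0.001], [0.003, 0.001, -1.0]]
wrist_force: [-4.1, -0.1, 14.3]
gripper_width: 0.005
gripper_force: 7.0
```

drive_tool --steps '[0,0,0,0,0,0.001,0,0,0,0,0,0,0,0]'

```text
time_s: 8.83
tcp_pos: [0.4632, -0.0497, 0.1162]
ee_rot: [[0.983, 0.184, 0.004], [0.184, -0.983, -0.001], [0.003, 0.001, -1.0]]
wrist_force: [-2.8, -1.5, 15.7]
gripper_width: 0.003
gripper_force: 7.9
```

Run:
```python
from h import *
s=r.sense();print(loc(s["tcp_pos"]),s["wrist_force"])
cv2.imwrite("pics/s4.png",cv2.resize(r.capture("side")[150:250,190:330],None,fx=5,fy=5,interpolation=2))
```

```text
[227.3  -0.8 116.2] [-2.81389907 -1.47608619 15.6599637 ]
```

View pics/s4.png

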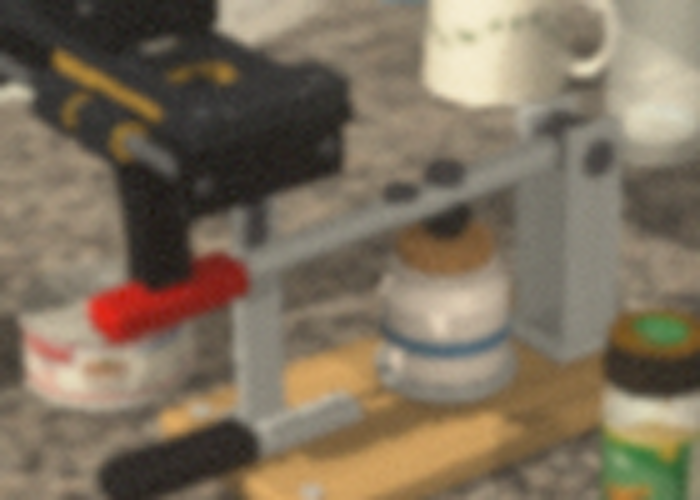

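The side crop shows the cork head low on the crock at (445,245) and the handle just below level. The force has begun to rise, so I confirm with 1 mm steps.

drive_tool --steps '[0,0,0,0,0,0.001,0,0,0,0,0,0,0,0]'

```text
time_s: 9.05
tcp_pos: [0.4632, -0.0497, 0.1154]
ee_rot: [[0.983, 0.185, 0.004], [0.185, -0.983, -0.001], [0.003, 0.002, -1.0]]
wrist_force: [-2.7, -0.8, 18.0]
gripper_width: 0.003
gripper_force: 8.7
```

The slope is now about 3 N/mm at 18 N, so the stopper is home. I lift off and let the ratchet hold.

drive_tool --steps '[0,0,0,0,0,-0.003,0,0,0,0,0,0,-0.003,0,0,0,0,0,0,-0.003,0,0,0,0,0,0,-0.003,0,0,0,0,0,0,-0.006,0,0,0,0,0,0,-0.006,0,0,0,0,0,0,-0.008,0,0,0,0,0,0,-0.008,0,0,0,0,0,0,0,0]'

```text
time_s: 9.8
tcp_pos: [0.4629, -0.0493, 0.1548]
ee_rot: [[0.983, 0.183, 0.003], [0.183, -0.983, 0.0], [0.003, 0.0, -1.0]]
wrist_force: [0.2, -0.2, 0.0]
gripper_width: 0.011
gripper_force: 0.0
```

drive_tool --steps '[0,0,0,-0.006,-0.01,0,0,0,0,0,-0.006,-0.01,0,0,0,0,0,0,-0.01,0,0,0,0,0,0,-0.01,0,0,0,0,0,0,-0.005,0,0,0,0,0,0,0,0,0,0,0,0,0,0,0,0,0,0,0,0,0,0,0,0,0,0,0,0,0,0,0,0,0,0,0,0,0]'

```text
time_s: 10.63
tcp_pos: [0.4418, -0.0077, 0.153]
ee_rot: [[0.983, 0.183, -0.0], [0.183, -0.983, -0.0], [-0.0, 0.0, -1.0]]
wrist_force: [-0.1, 0.2, 0.6]
gripper_width: 0.006
gripper_force: 0.0
```

Run:
```python
from h import *
s=r.sense();print(s["time_s"],loc(s["tcp_pos"]),s["wrist_force"])
im=r.capture("side");m=red("side",im);k=max(cv2.findContours(m,0,2)[0],key=cv2.contourArea);print(cv2.boundingRect(k))
cv2.imwrite("pics/s5.png",cv2.resize(im[140:250,190:330],None,fx=5,fy=5,interpolation=2))
for z in(.1,.11,.12,.13):print(z,proj("side",np.r_[(PIN-.225*X)[:2],z]))
```

```text
10.6333 [240.8  44.5 153. ] [-0.06644033  0.24846804  0.55414762]
(207, 197, 32, 17)
0.1 [223.28224418 214.33549866]
0.11 [223.02634618 210.21066427]
0.12 [222.76875593 206.05096541]
0.13 [222.50946831 201.85613306]
```

View pics/s5.png

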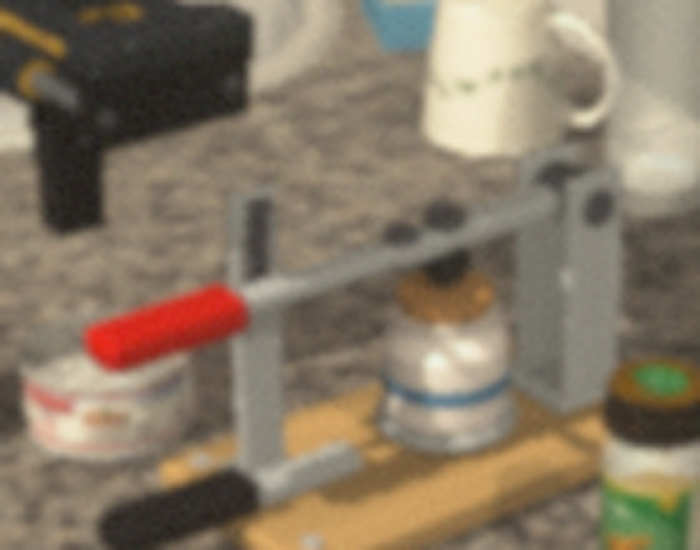

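The side crop shows the handle holding by itself, grip centre at (168,325), with the cork on the crock. I wait a little longer, then lower beside the grip on the bar's side.

drive_tool --steps '[0,0,0,0,0,0,0,0,0,0,0,0,0,0,0,0,0,0,0,0,0,0,0,0,0,0,0,0,0,0,0,0,0,0,0,0,0,0,0,0,0,0,0,0,0,0,0,0,0,0,0,0,0,0,0,0,0,0,0,0,0,0,0,0,0,0,0,0,0,0]'

```text
time_s: 11.52
tcp_pos: [0.4417, -0.0074, 0.153]
ee_rot: [[0.983, 0.183, -0.0], [0.183, -0.983, -0.0], [-0.0, 0.0, -1.0]]
wrist_force: [-0.6, -0.5, -0.3]
gripper_width: -0.0
gripper_force: 0.0
```

drive_tool --steps '[0,0,0,0,0,0.01,0,0,0,0,0,0,0.01,0,0,0,0,0,0,0.01,0,0,0,0,0,0,0.01,0,0,0,0,0,0,0.005,0,0,0,0,0,0.005,0,0,0,0,0,0,0.005,0,0,0,0,0,0,0,0,0]'

```text
time_s: 12.18
tcp_pos: [0.4441, -0.0178, 0.1086]
ee_rot: [[0.983, 0.183, 0.001], [0.183, -0.983, 0.0], [0.001, 0.0, -1.0]]
wrist_force: [0.1, 0.1, 0.8]
gripper_width: 0.005
gripper_force: 0.0
```

drive_tool --steps '[0,0,0,0,0.003,0,0,0,0,0,0,0.003,0,0,0,0,0,0,0,0,0]'

```text
time_s: 12.43
tcp_pos: [0.4449, -0.0235, 0.1084]
ee_rot: [[0.983, 0.183, 0.001], [0.183, -0.983, 0.0], [0.001, -0.0, -1.0]]
wrist_force: [0.4, 0.7, -0.4]
gripper_width: 0.001
gripper_force: 0.0
```

drive_tool --steps '[0,0,0,0,0.002,0,0,0,0,0,0,0.002,0,0,0,0,0,0,0,0,0]'

```text
time_s: 12.68
tcp_pos: [0.4454, -0.0273, 0.1081]
ee_rot: [[0.983, 0.183, 0.0], [0.183, -0.983, -0.0], [0.0, 0.0, -1.0]]
wrist_force: [-0.9, -0.5, 0.2]
gripper_width: 0.004
gripper_force: 0.0
```

drive_tool --steps '[0,0,0,0,0.002,0,0,0,0,0,0,0.002,0,0,0,0,0,0,0,0,0]'

```text
time_s: 12.93
tcp_pos: [0.4462, -0.031, 0.1081]
ee_rot: [[0.983, 0.183, 0.0], [0.183, -0.983, 0.0], [0.0, -0.0, -1.0]]
wrist_force: [-0.5, 2.5, 1.1]
gripper_width: 0.006
gripper_force: 1.2
```

drive_tool --steps '[0,0,0,0,0.002,0,0,0,0,0,0,0.001,0,0,0,0,0,0,0,0,0]'

```text
time_s: 13.18
tcp_pos: [0.4477, -0.0331, 0.1088]
ee_rot: [[0.983, 0.184, 0.003], [0.183, -0.983, 0.001], [0.003, -0.001, -1.0]]
wrist_force: [-0.8, 7.1, 5.4]
gripper_width: 0.008
gripper_force: 3.9
```

drive_tool --steps '[0,0,0,0,0.001,-0.002,0,0,0,0,0,0.001,-0.003,0,0,0,0,0,0,-0.003,0,0,0,0,0,0,0,0]'

```text
time_s: 13.52
tcp_pos: [0.4491, -0.0344, 0.1176]
ee_rot: [[0.983, 0.184, 0.005], [0.184, -0.983, 0.002], [0.005, -0.001, -1.0]]
wrist_force: [-0.2, 8.3, 4.8]
gripper_width: 0.006
gripper_force: 4.7
```

Run:
```python
from h import *
s=r.sense();print(s["time_s"],loc(s["tcp_pos"]),s["wrist_force"],s["moment"])
im=r.capture("side");m=red("side",im);k=max(cv2.findContours(m,0,2)[0],key=cv2.contourArea);print(cv2.boundingRect(k))
cv2.imwrite("pics/s6.png",cv2.resize(im[140:250,190:330],None,fx=5,fy=5,interpolation=2))
```

```text
13.5167 [238.5  16.9 117.6] [-0.23310998  8.32687322  4.82621742] [2.16569291 0.19806249 0.06538236]
(208, 187, 33, 15)
```

View pics/s6.png

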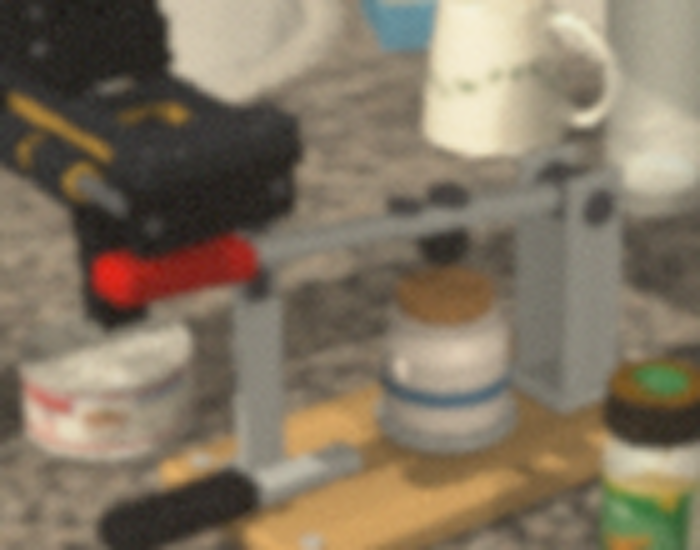

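The side crop shows the handle released. It has risen off the cork, resting up under the gripper with the grip at (175,270). I lift along with it.

drive_tool --steps '[0,0,0,0,0,-0.005,0,0,0,0,0,0,-0.005,0,0,0,0,0,0,-0.005,0,0,0,0,0,0,-0.005,0,0,0,0,0,0,-0.005,0,0,0,0,0,0,-0.005,0,0,0,0,0,0,-0.005,0,0,0,0,0,0,-0.005,0]'

```text
time_s: 14.23
tcp_pos: [0.4496, -0.034, 0.1572]
ee_rot: [[0.983, 0.184, 0.006], [0.184, -0.983, 0.003], [0.007, -0.002, -1.0]]
wrist_force: [2.2, 8.0, 0.4]
gripper_width: 0.006
gripper_force: 3.7
```

drive_tool --steps '[0,0,0,0,0,-0.005,0,0,0,0,0,0,-0.005,0,0,0,0,0,0,-0.005,0,0,0,0,0,0,-0.005,0,0,0,0,0,0,-0.005,0,0,0,0,0,0,0,0]'

```text
time_s: 14.73
tcp_pos: [0.4467, -0.0355, 0.1814]
ee_rot: [[0.983, 0.183, -0.0], [0.183, -0.983, 0.001], [-0.0, -0.001, -1.0]]
wrist_force: [-2.1, 4.9, 2.7]
gripper_width: 0.006
gripper_force: 2.6
```

Run:
```python
from h import *
s=r.sense();print(s["time_s"],loc(s["tcp_pos"]),s["wrist_force"],s["moment"])
im=r.capture("side");m=red("side",im);k=max(cv2.findContours(m,0,2)[0],key=cv2.contourArea);print(cv2.boundingRect(k),"open was",(209,170,32,10))
```

```text
14.7333 [240.9  16.2 181.4] [-2.0591275   4.91612596  2.70182108] [1.36251365 0.57952858 0.05440207]
(209, 170, 33, 11) open was (209, 170, 32, 10)
```

The grip is back at its fully open place. I back off sideways along +y and then rise clear.

drive_tool --steps '[0,0,0,0,-0.003,0,0,0,0,0,0,-0.004,0,0,0,0,0,0,-0.008,0,0,0,0,0,0,-0.01,0,0,0,0,0,0,-0.015,0,0,0,0,0,0,0,-0.03,0,0,0,0,0,0,-0.03,0,0,0,0,0,0,-0.03,0,0,0,0,0,-0.03,0,0,0,0,0,0,-0.03,0,0]'

```text
time_s: 15.62
tcp_pos: [0.4294, 0.0631, 0.2731]
ee_rot: [[0.984, 0.18, 0.004], [0.18, -0.984, 0.002], [0.005, -0.001, -1.0]]
wrist_force: [0.3, 0.0, 0.2]
gripper_width: 0.004
gripper_force: 0.0
```

drive_tool --steps '[0,0,0,0,-0.03,0,0,0,0,0,0,-0.03,0,0,0,0,0,0,0,0,0,0,0,0,0,0,0,0]'

```text
time_s: 15.95
tcp_pos: [0.4171, 0.1228, 0.2709]
ee_rot: [[0.982, 0.187, -0.0], [0.187, -0.982, -0.001], [-0.0, 0.001, -1.0]]
wrist_force: [-0.6, -0.6, 0.1]
gripper_width: 0.009
gripper_force: 0.0
```

Run:
```python
from h import *
s=r.sense();print(s["time_s"],loc(s["tcp_pos"]),s["wrist_force"])
a=r.capture("side");t=r.capture("top")
for n,i in(("side",a),("top",t)):
    k=max(cv2.findContours(red(n,i),0,2)[0],key=cv2.contourArea);print(n,cv2.boundingRect(k))
cv2.imwrite("pics/f.png",np.vstack([cv2.resize(a[155:290,185:345],None,fx=2.2,fy=2.2,interpolation=2),cv2.resize(t[120:265,195:355],None,fx=2.2,fy=2.2-.2+.2,interpolation=2)])[:600])
```

```text
15.95 [241.2 177.2 270.9] [-0.60974962 -0.58340816  0.06430049]
side (209, 170, 32, 10)
top (280, 223, 19, 36)
```

View pics/f.png

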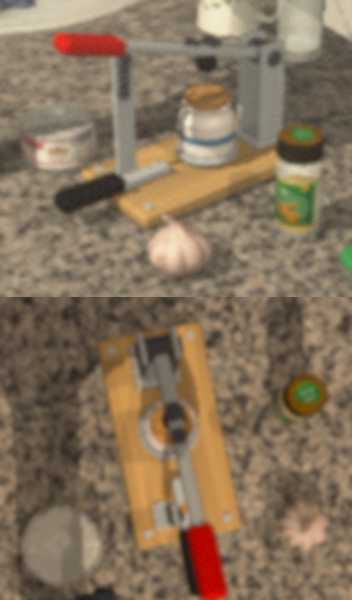

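The handle is fully open again with the grip at (209–241,170–180) as at the start, the crock is stoppered, and the tin, jar and garlic stand where they were.

```bash
python3 -c "
from station import r
print(r.finish_job())"
```

```text
the job is handed in; nothing more can be done
None
```

The job is handed in: the stopper was pressed home at about 18 N, the ratchet held the press closed hands-off for over 2 s, and a sideways push released the handle fully open, with the crock left stoppered and the tin, jar and garlic in place.

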